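# Shut the balance's draught shield and tare

## Task

The small empty beaker stands on the balance pan, ready to be tared, but the draught shield has been left open on top and on the right (as seen from the balance's front, where its keys are). With the fingertips push the right-hand glass door and the top glass door fully shut by their blue handles, without gripping them, then press the blue tare key and let it come back up. Leave the beaker on the pan, the red power key and everything else on the bench as they are.

Things in the scene. Friction and masses are not known exactly. Their poses are not given: they have to be found in the camera images.
- balance: Light grey precision balance, fixed to the bench, 380 mm long, 210 mm wide, 209 mm high to the glass top. Origin on the bench under it; its x axis points from its front (console, display and keys, at x -205 to -87 mm) to its rear, y to its left, z up. The glass weighing chamber is at x -85 to 70 mm, y -93 to 93 mm, z 66 to 209 mm; behind it, to x 175 mm, the rear housing, 203 mm high, along which the open doors slide. Its front may face up to 12 degrees away from the robot.
- right_door (a joint): Right-hand (-y of the balance) sliding glass door: 0 m fully shut, grows to 0.095 m as it slides to the rear (+x of the balance). Starts 35 to 85 mm open. Slides with about 1.2 N of friction, stays where it is left, stops hard at 0.
- right_door_handle (a point): Centre of the right door's blue handle, a block standing out 24 mm sideways (to -y of the balance) from the glass, 44 mm tall (z 152 to 196 mm), 14 mm from front to back, at the door's front edge; shut, it is at x -70, y -104 mm of the balance. Push it on its rear (+x) face to close the door.
- top_door (a joint): Top sliding glass door, level, on the chamber's roof: 0 m fully shut, grows to 0.095 m as it slides to the rear (+x of the balance). Starts 35 to 85 mm open. Slides with about 1.2 N of friction, stays where it is left, stops hard at 0.
- top_door_handle (a point): Centre of the top door's blue handle, a block standing 24 mm up from the glass (z 209 to 233 mm), 60 mm wide across the balance (y), 14 mm from front to back, at the door's front edge; shut, it is at x -70, y 0 of the balance. Push it on its rear (+x) face to close the door.
- left_door (a joint): Left-hand glass door, the mirror image of the right one: shut (0) at the start, to remain shut.
- tare_key (a joint): Blue tare key: 0 up, 0.0035 m fully down. A spring returns it: about 1.5 N to start it, 4.7 N fully down; it counts as pressed beyond 2.5 mm.
- tare_key_top (a point): Centre of the top face of the blue tare key, 26 mm by 34 mm (x, y of the balance), on the right of the console, 7 mm proud of the panel. The console slopes down to the front by 0.16 rad (9 degrees); the key moves square to the panel. The chamber's front glass is about 75 mm behind this point.
- power_key (a joint): Small red power key at the left of the console: 0 up. Not to be pressed.
- weigh_beaker: Small empty glass beaker, 46 mm wide over the rim, 55 mm tall, loose, standing on the pan inside the shield. Origin at the centre of its underside.
- sample_jar: Loose amber jar with white cap, 54 mm wide, 85 mm tall, to the right of the balance. Origin at the centre of its underside.
- matchbox: Loose blue matchbox, 53 x 36 x 15 mm, to the right of the console. Origin at the centre of its underside.
- big_beaker: Loose empty glass beaker, 74 mm wide, 95 mm tall, to the right of the balance. Origin at the centre of its underside.
- tube_rack: Loose red test-tube rack with tubes, 70 x 200 mm, 126 mm tall, to the left of the balance. Origin at the centre of its underside.
- spatula: Loose steel laboratory spatula, 168 mm long, lying to the left of the console. Origin under its middle.
- stopper: Loose brown rubber stopper, 24 mm wide, 24 mm tall, left of the balance. Origin at the centre of its underside.
Not all that is in view belongs to the job. What is shaped like the weigh_beaker but pink or purple is not meant.

How it is judged (in metres and radians):
On the way, in this order (a step that is already met when the one before it is completed fails the run):
1. the right and top doors of the draught shield are fully shut (the left one still shut) (value of joint each of right_door, top_door, left_door below 0.004 m), for 0.2 s.
2. the tare key is pressed with the shield shut (all of step 1 and value of joint tare_key above 0.0025 m), for 0.05 s.
At the end, for the whole second after the job is handed in: All three shield doors within 4 mm of fully shut, the tare key up again after a press with the shield shut, the power key up, the small beaker standing on the pan within 8 mm of where it was, at rest (all of step 1 and value of joint each of tare_key, power_key below 0.001 m and distance of weigh_beaker from where it was at the start of the episode below 0.008 m and angle between weigh_beaker's own z axis and vertical below 0.1 rad and linear speed of weigh_beaker below 0.01 m/s); the robot touches nothing.
It fails at once if a door handle was pinched between the fingers ((contact force between the fingers and right_door_c1 above 0.5 N and contact force between the fingers and right_door_c3 above 0.5 N) or (contact force between the fingers and top_door_c1 above 0.5 N and contact force between the fingers and top_door_c3 above 0.5 N) or (contact force between the fingers and left_door_c1 above 0.5 N and contact force between the fingers and left_door_c3 above 0.5 N)).
It fails at once if the tare key was pressed with the shield still open (value of joint tare_key above 0.0025 m and value of joint any of right_door, top_door, left_door above 0.008 m).
It fails at once if the power key was pressed (value of joint power_key above 0.002 m).
It fails at once if the small beaker was shifted, lifted or tipped (distance of weigh_beaker from where it was at the start of the episode above 0.012 m or angle between weigh_beaker's own z axis and vertical above 0.25 rad).
It fails at once if something else on the bench was knocked or moved (distance of any of sample_jar, matchbox, big_beaker, spatula, tube_rack, stopper from where it was at the start of the episode above 0.02 m).
It also fails if it takes over 48 s, if anything falls off the work surface, if the arm or the gripper's body presses on something with over 40 N, if the wrist force passes 120 N, or if a joint passes its speed limit or range.

## Robot

A 6-joint arm with a two-finger parallel gripper is mounted at the origin on the work surface. World frame = base frame: x ahead of the robot, y to its left, z up, the work surface at z = 0. Lengths are in m, angles in degrees, forces in N, time in s.
With the tool pointing down it reaches from about 0.375 to 0.9 m from the base axis. Payload 3.1 kg.
Tool frame: the origin (TCP) lies at the very end of the fingers, on their centre line; the grasp point (between the pads) lies 19 mm behind it; z points along the fingers, y is the line along which they close (so a half turn about z gives the same grasp; the last joint's range is limited). The gripper opens to 87 mm and grips with 3 to 60 N. Pads are 19 mm wide; open, the fingers measure 117 mm over their backs; the gripper's body (75 mm by 190 mm) begins 51 mm behind the grasp point.
Start: joints at [64.028, 30.224, 82.088, -0, 67.689, -10.227], TCP at [0.17, 0.602, 0.223] pointing down, gripper open.
Joint ranges: [-176.69, 176.69], [-43.24, 126.21], [12.49, 139.97], [-82, 262], [0, 151.66], [-163.58, 163.58]. Speed limits (degrees/s): [159.86, 159.86, 180, 180, 180, 180].

## Interface

Orientations are given as a 3x3 rotation matrix whose columns are the frame's x, y, z axes.
In Python, from rig import bot, imaging gives the robot as it stands.
- The arm moves only by the tool drive_tool, never from a script. Its argument "deltas" is text: rows parted by semicolons, each of 5 numbers parted by spaces: the finger opening in mm, from 0 to 87, then the shift along the world's x, y, z in mm, then the turn about the world's z in rad. In form: jaw dx dy dz twist; .... A call has 1 to 12 rows; each row is the pose to reach, as a shift and turn from the pose commanded when the call began; what a row does not reach only later rows make up. A row lasts 1/10 s, in which the tool goes at most 50 mm and 8.59 degrees, less where a joint would pass 70% of its speed; a pose out of reach is approached as far as the arm can. A call with a gripper value outside its range is refused whole. The fingers move at their own pace and stop on an object; the grip force is fixed at half the most. Time passes only in rows, so rows that repeat a pose let the fingers close. It gives the time, the measured TCP pose, the force, the opening and the grip force at its end, in the units of the state.
- bot.read_state(): the state, without advancing time (a new reading comes with each control period).
- imaging.capture(name): name is "scene" or "side" or "wrist"; returns the picture (400x640x3 uint8, red, green, blue); there is no depth.
- imaging.camera_model(name): a dict with "fx", "fy", "cx", "cy" (pixels), "dist" ([k1, k2, p1, p2, k3] as OpenCV has them; the pictures are not rectified), "T" (4x4, takes a point from camera to world coordinates). Camera axes: x right, y down, z forward; pixel columns grow to the right and rows downward; lengths in m; the calibration is good to about 2 mm. A picture is of the moment at which its call begins: read the wrist's pose just before it. camera_model takes no time and is no camera call; for the wrist camera it gives the pose at the moment of the call.
- bot.hand_in(): hands the job in; it is judged then, once.
The state is a dict: "time_s": time; "joint_positions": joint angles; "qvel": joint speeds; "tau": joint torques, N m; "position": TCP position; "tcp_rot": TCP orientation; "force": force on the tool from outside, world axes, zero at the start; "moment": the same for the moment, N m; "opening": opening from 0.0 (shut) to 1.0 (fully open); "grasp_force": force on a finger pad.
Only numpy, scipy, OpenCV 4.12 (cv2) and the standard library are available. Lean on these libraries where they do the work, as an engineer would, in place of code of your own. Each camera call takes 0.05 s, during which the arm holds its last target. There are 200 camera calls.

## Working session

There is one attempt and no reset: what is moved stays moved. The work goes in short steps, Python scripts to look and compute and a tool call to move; the robot and the scene stay as the last step left them, time stands still between calls to the robot, and variables do not carry over. Pictures are saved under pics/ and viewed, at most 10 in all, crops included, and the job is handed in when it is done.

Besides the shell and the picture viewer there is one more tool, called after "Call:" as name(argument=value, ...) on one line, values as JSON. drive_tool: Moves the arm, as the interface text tells. Its arguments: {"type":"object","properties":{"deltas":{"type":"string"}},"required":["deltas"]}

```bash
mkdir -p pics
python3 - <<'E'
from rig import bot, imaging
import cv2,numpy as np
s=bot.read_state();print(s['time_s'],s['position'],s['tcp_rot'],s['opening'])
for n in('scene','side'):
    im=imaging.capture(n);cv2.imwrite(f'pics/{n}0.png',im[...,::-1])
    m=imaging.camera_model(n);print(n,m)
    h=cv2.cvtColor(im,cv2.COLOR_RGB2HSV)
    k=cv2.inRange(h,(95,120,50),(130,255,255))
    N,l,st,c=cv2.connectedComponentsWithStats(k)
    for i in range(1,N):
        if st[i,4]>25:print(st[i],c[i],h[l==i].mean(0))
E
```

```text
0.0 [0.16924936 0.60089491 0.22157964] [[-9.62480147e-01  2.71350570e-01 -9.13149215e-04]
 [ 2.71351870e-01  9.62478303e-01 -1.91825586e-03]
 [ 3.58366486e-04 -2.09406793e-03 -9.99997743e-01]] 0.9968559258150836
scene {'fx': 520.1988824515238, 'fy': 520.1988824515238, 'cx': 315.7379146930557, 'cy': 200.10306546541165, 'dist': array([-0.10398876,  0.        ,  0.        ,  0.        ,  0.        ]), 'T': array([[ 9.99971056e-01, -5.29967708e-03, -5.45901469e-03,
         5.56819406e-01],
       [-9.51155541e-04, -7.98948760e-01,  6.01398349e-01,
        -6.57344498e-01],
       [-7.54869006e-03, -6.01375750e-01, -7.98930676e-01,
         1.11855013e+00],
       [ 0.00000000e+00,  0.00000000e+00,  0.00000000e+00,
         1.00000000e+00]])}
[349 200   3  21  56] [350.03571429 210.42857143] [108.07142857 124.78571429  88.82142857]
[337 258   5   9  35] [339.25714286 262.31428571] [107.45714286 130.77142857  85.97142857]
[268 271   9  12  98] [272.1122449  276.40816327] [105.33673469 147.70408163 121.14285714]
[473 298  16  17 211] [480.58293839 306.38388626] [110.37914692 169.82938389 1
[... 379 characters left out ...]
  0.65918401, -0.75160899,  0.64718514],
       [ 0.00578405, -0.75171678, -0.65946071,  0.63975487],
       [ 0.        ,  0.        ,  0.        ,  1.        ]])}
[354 109  38   7  56] [372.30357143 111.89285714] [109.21428571 195.67857143 115.75      ]
[261 127  11  25 182] [266.06043956 138.89010989] [105.60989011 195.07692308  70.1978022 ]
[172 128  14  13 133] [178.81954887 133.93984962] [109.03007519 195.63909774 100.21804511]
[351 168  19  10  64] [360.328125 173.390625] [107.078125 189.59375  104.984375]
[295 177   8  25 175] [298.25714286 189.03428571] [105.54285714 191.66285714  67.79428571]
[338 176  10  10  89] [342.65168539 180.61797753] [103.93258427 194.25842697 107.11235955]
```

View pics/scene0.png

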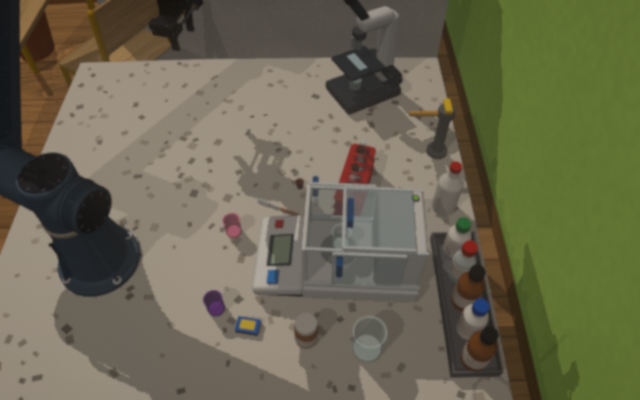

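View pics/side0.png

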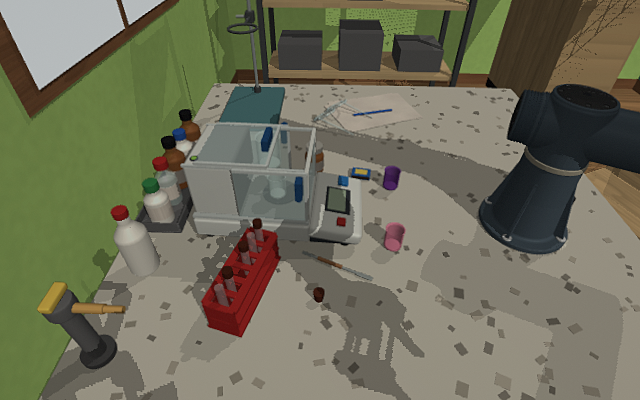

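The scene view shows the tare key near (272,276), the top handle near (350,210) and the right handle near (339,262). In the side view the top handle is near (266,139) and the left handle near (298,189). I'll enlarge both.

Run:
```python
import cv2,numpy as np
a=cv2.imread('pics/scene0.png')[170:310,250:430];b=cv2.imread('pics/side0.png')[105:245,185:365]
f=lambda i:cv2.resize(i,(800,622),interpolation=cv2.INTER_CUBIC)[:600]
g=lambda i:cv2.resize(i,None,fx=3.3,fy=3.3,interpolation=cv2.INTER_CUBIC)
r=np.hstack([cv2.resize(a,(398,310),interpolation=3),cv2.resize(b,(398,310),interpolation=3)])
cv2.imwrite('pics/a.png',f(a));cv2.imwrite('pics/b.png',f(b))
```

```text
(no output)
```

View pics/a.png

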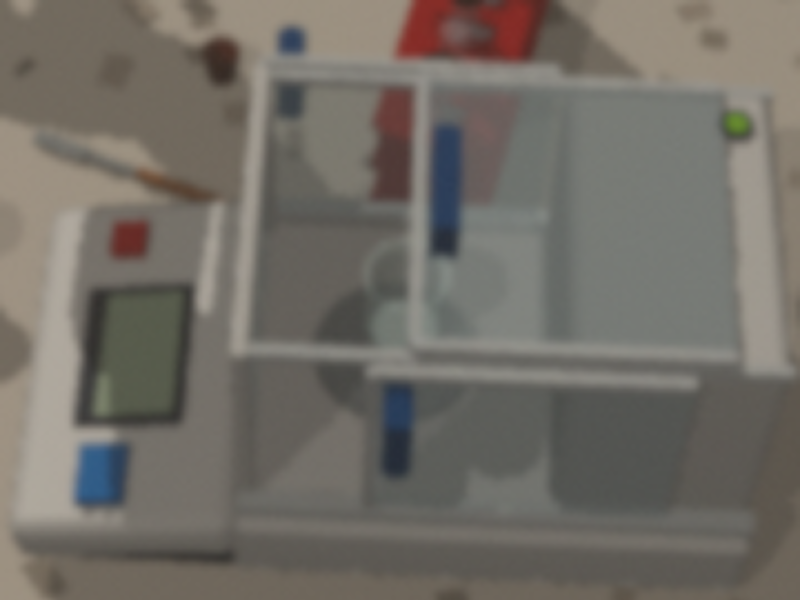

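View pics/b.png

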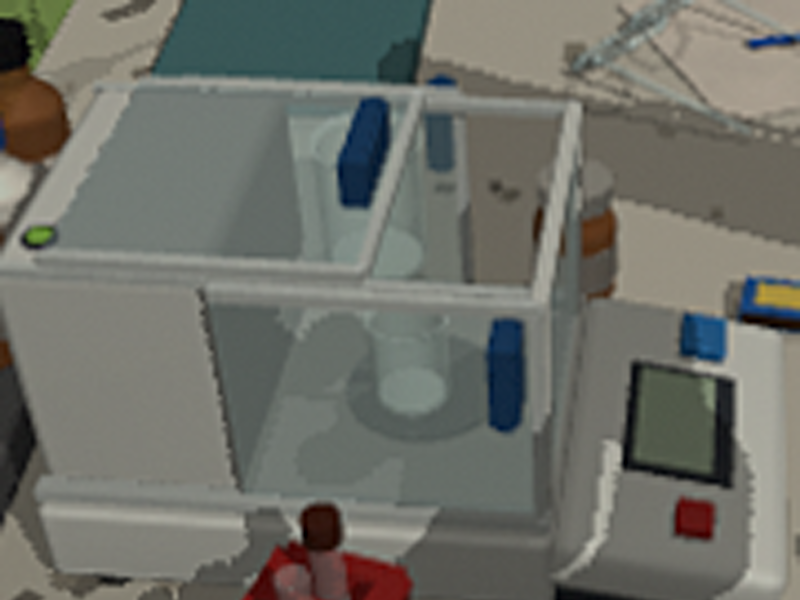

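The scene crop shows the top handle's top face at about (350.8,210), the right handle's top face at about (339.3,261.4) and the tare key top at about (272.5,276). In the side crop the tare key is at (343.4,180.4). The roof corners are also visible in both.

```bash
cat > h.py <<'E'
import cv2,numpy as np
from rig import bot,imaging
def ray(m,p):
    K=np.array([[m['fx'],0,m['cx']],[0,m['fy'],m['cy']],[0,0,1]])
    u=cv2.undistortPoints(np.array([[p]],float),K,m['dist'])[0,0]
    return m['T'][:3,3],m['T'][:3,:3]@np.array([u[0],u[1],1])
def plane(m,p,z):
    o,d=ray(m,p);return o+d*(z-o[2])/d[2]
def tri(m1,p1,m2,p2):
    o,d=ray(m1,p1);q,e=ray(m2,p2)
    a=np.linalg.lstsq(np.c_[d,-e],q-o,rcond=None)[0]
    A=o+d*a[0];B=q+e*a[1];return (A+B)/2,np.linalg.norm(A-B)
def proj(m,P):
    K=np.array([[m['fx'],0,m['cx']],[0,m['fy'],m['cy']],[0,0,1]])
    T=np.linalg.inv(m['T']);r=cv2.Rodrigues(T[:3,:3])[0]
    return cv2.projectPoints(np.array(P,float).reshape(-1,3),r,T[:3,3],K,m['dist'])[0][:,0]
E
python3 - <<'E'
from h import *
np.set_printoptions(precision=4,suppress=True)
S=imaging.camera_model('scene');D=imaging.camera_model('side')
s=lambda x,y:(250+x/4.444,170+y/4.444);d=lambda x,y:(185+x/4.444,105+y/4.444)
print('tare',tri(S,s(103,468),D,d(704,334)))
print('power',tri(S,s(130,238),D,d(695,517)))
print('roof FL',tri(S,s(258,68),D,d(543,300)),plane(S,s(258,68),.209))
print('roof FR',tri(S,s(236,352),D,d(578,103)),plane(S,s(236,352),.209))
print('toph',tri(S,s(448,128),D,d(360,175)),plane(S,s(448,178),.233))
print('righth top',tri(S,s(397,406),D,d(440,85)),plane(S,s(397,406),.196))
print('lefth top',tri(S,s(291,42),D,d(508,325)),plane(S,s(291,42),.196))
print('roof RR',plane(S,s(745,357),.209),'RL',plane(S,s(730,93),.209))
E
```

```text
tare (array([ 0.4492, -0.0778,  0.062 ]), np.float64(0.004528065257556613))
power (array([0.4577, 0.0682, 0.0594]), np.float64(0.003570607038823748))
roof FL (array([0.5322, 0.0748, 0.2015]), np.float64(0.002083801584814744)) [0.5335 0.0689 0.209 ]
roof FR (array([ 0.5223, -0.0945,  0.2028]), np.float64(0.00415593866634777)) [ 0.5246 -0.0982  0.209 ]
toph (array([0.6225, 0.0155, 0.2277]), np.float64(0.007130192181978328)) [ 0.6244 -0.0174  0.233 ]
righth top (array([ 0.5972, -0.1206,  0.1972]), np.float64(0.002601573634681958)) [ 0.5985 -0.1197  0.196 ]
lefth top (array([0.5479, 0.0923, 0.2007]), np.float64(0.004190371964377566)) [0.55   0.0963 0.196 ]
roof RR [ 0.759  -0.1027  0.209 ] RL [0.7696 0.0514 0.209 ]
```

Call:
drive_tool(deltas="0 0 0 60 0; 0 40 -50 80 0.1; 0 496 -621 80 0.218; 0 496 -621 80 0.218; 0 496 -621 80 0.218; 0 496 -621 80 0.218; 0 496 -621 80 0.218; 0 496 -621 80 0.218; 0 496 -621 80 0.218; 0 496 -621 80 0.218; 0 496 -621 80 0.218; 0 496 -621 80 0.218")

```text
time_s: 1.3
position: [0.5105, 0.1737, 0.2993]
tcp_rot: [[-0.998, 0.057, -0.001], [0.057, 0.998, 0.0], [0.001, 0.0, -1.0]]
force: [-0.1, 0.5, -0.5]
opening: 0.03
grasp_force: 0.0
```

Call:
drive_tool(deltas="0 155 -194 0 0; 0 155 -194 0 0; 0 155 -194 0 0; 0 155 -194 0 0; 0 155 -194 0 0; 0 155 -194 0 0; 0 155 -194 0 0")

```text
time_s: 2.0
position: [0.6647, -0.0195, 0.2983]
tcp_rot: [[-0.998, 0.059, -0.002], [0.059, 0.998, 0.001], [0.002, 0.001, -1.0]]
force: [0.5, -0.6, 0.1]
opening: 0.007
grasp_force: 0.0
```

Run:
```python
from h import *
np.set_printoptions(precision=4,suppress=True)
print(bot.read_state()['position'])
m=imaging.camera_model('wrist');im=imaging.capture('wrist');cv2.imwrite('pics/w0.png',im[...,::-1]);print(m['T'],m['fx'],m['cx'],m['cy'],m['dist'])
```

```text
[ 0.6647 -0.0195  0.2983]
[[ 0.0592  0.9606  0.2716  0.5903]
 [ 0.9982 -0.0571 -0.0154 -0.0164]
 [ 0.0007  0.2721 -0.9623  0.4605]
 [ 0.      0.      0.      1.    ]] 306.0120511593879 316.95870847457815 197.07146504255783 [0.014 0.    0.    0.    0.   ]
```

View pics/w0.png

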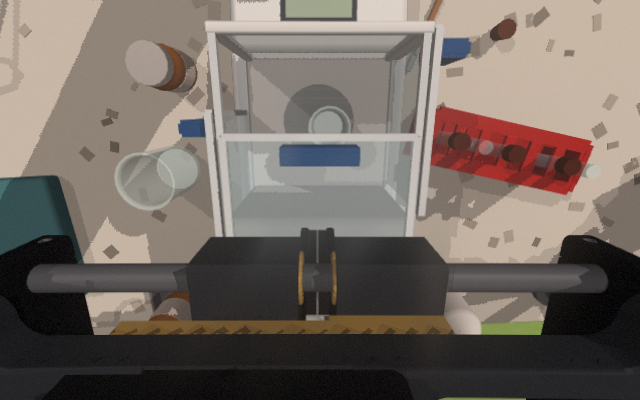

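The wrist view shows the top handle at (280–360, 145–166), the right handle at about (193,128) and the left handle at about (455,48). The fingers are behind the top handle.

Run:
```python
from h import *
np.set_printoptions(precision=4,suppress=True)
m=imaging.camera_model('wrist')
for n,p,z in[('top L rear',(280,166),.233),('top R rear',(360,166),.233),('right rear outer',(180,136),.196),('right rear inner',(204,137),.196),('left outer front',(468,39),.196),('FR',(207,27),.209),('FL',(434,27),.209),('railR rear',(229,235),.209)]:print(n,plane(m,p,z))
```

```text
top L rear [ 0.6282 -0.0452  0.233 ]
top R rear [0.6317 0.0149 0.233 ]
right rear outer [ 0.604  -0.1323  0.196 ]
right rear inner [ 0.606  -0.1122  0.196 ]
left outer front [0.5433 0.1056 0.196 ]
FR [ 0.5264 -0.0924  0.209 ]
FL [0.536  0.0742 0.209 ]
railR rear [ 0.6911 -0.0989  0.209 ]
```

Call:
drive_tool(deltas="0 0 0 -45 0; 0 0 0 -81 0; 0 0 0 -81 0; 0 -15 1 -81 0; 0 -25 2 -81 0; 0 -35 2 -81 0; 0 -45 3 -81 0; 0 -57 4 -81 0; 0 -69 4 -81 0; 0 -81 5 -81 0; 0 -92 6 -81 0; 0 -92 6 -81 0")

```text
time_s: 3.25
position: [0.571, -0.0122, 0.2192]
tcp_rot: [[-0.998, 0.057, -0.002], [0.057, 0.998, 0.0], [0.002, -0.0, -1.0]]
force: [-0.0, 0.1, -0.9]
opening: 0.003
grasp_force: 0.0
```

Call:
drive_tool(deltas="0 -4 0 0 0; 0 -7 0 0 0; 0 -9 1 0 0; 0 -11 1 0 0; 0 -12 1 0 0; 0 -13 1 0 0")

```text
time_s: 3.85
position: [0.5609, -0.0116, 0.2187]
tcp_rot: [[-0.998, 0.057, 0.003], [0.057, 0.998, -0.0], [-0.003, 0.0, -1.0]]
force: [4.9, 0.6, -1.6]
opening: 0.003
grasp_force: 2.3
```

Call:
drive_tool(deltas="0 -2 0 0 0; 0 -3 0 0 0")

```text
time_s: 4.05
position: [0.5609, -0.0116, 0.2188]
tcp_rot: [[-0.998, 0.058, 0.01], [0.058, 0.998, 0.0], [-0.01, 0.001, -1.0]]
force: [10.6, 1.3, -6.7]
opening: 0.004
grasp_force: 5.3
```

Call:
drive_tool(deltas="0 15 -1 0 0; 0 15 -1 40 0; 0 40 -40 80 0; 0 77 -80 80 0; 0 77 -118 80 0; 0 77 -118 80 0; 0 77 -118 80 0")

```text
time_s: 4.75
position: [0.6326, -0.1302, 0.2974]
tcp_rot: [[-0.998, 0.059, -0.004], [0.059, 0.998, 0.002], [0.004, 0.002, -1.0]]
force: [-0.5, -0.2, 0.1]
opening: 0.005
grasp_force: 0.0
```

Run:
```python
from h import *
m=imaging.camera_model('wrist');im=imaging.capture('wrist');cv2.imwrite('pics/w1.png',im[...,::-1])
h=cv2.cvtColor(im,cv2.COLOR_RGB2HSV);k=cv2.inRange(h,(105,120,40),(125,255,255))
N,l,st,c=cv2.connectedComponentsWithStats(k)
for i in range(1,N):
    if st[i,4]>60:print(st[i],plane(m,st[i,:2],.196),plane(m,st[i,:2]+st[i,2:4],.196))
```

```text
[338   0  28  22 593] [ 0.47942879 -0.10620467  0.196     ] [ 0.4954384  -0.08531876  0.196     ]
[447  67  80  21 808] [ 0.53137518 -0.02141158  0.196     ] [0.55133399 0.0437415  0.196     ]
[583  73  26  18 384] [0.54290543 0.08617994 0.196     ] [0.55798272 0.10919896 0.196     ]
```

View pics/w1.png

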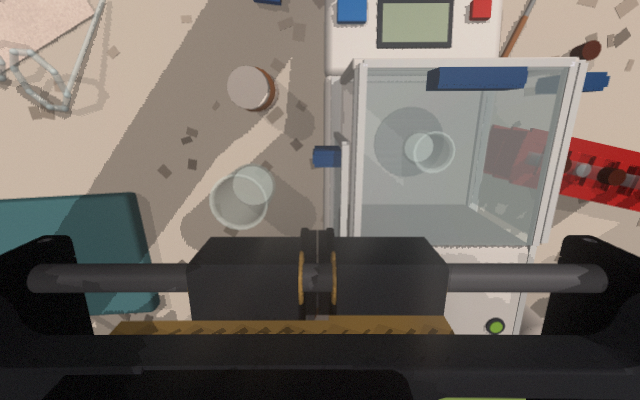

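The top door is now shut, with its handle at the front at (478,78). The right handle is at (313–341, 147–166) and the tare key is at about (351,10).

Run:
```python
from h import *
m=imaging.camera_model('wrist')
for n,p,z in[('outer rear',(314,166),.196),('inner rear',(340,166),.196),('glass rail',(345,143),.209),('rail rear',(345,235),.209),('tare c',(351,11),.063),('tare rear edge',(351,23),.063)]:print(n,plane(m,p,z).round(4))
```

```text
outer rear [ 0.6043 -0.1309  0.196 ]
inner rear [ 0.6056 -0.1083  0.196 ]
glass rail [ 0.5847 -0.1045  0.209 ]
rail rear [ 0.665  -0.1071  0.209 ]
tare c [ 0.4511 -0.0802  0.063 ]
tare rear edge [ 0.4634 -0.0806  0.063 ]
```

Call:
drive_tool(deltas="0 0 0 -40 0; 0 0 0 -80 0; 0 0 0 -123 0; 0 0 0 -123 0; 0 -10 1 -123 0; 0 -20 1 -123 0; 0 -30 2 -123 0; 0 -40 2 -123 0; 0 -50 3 -123 0; 0 -60 3 -123 0; 0 -67 4 -123 0; 0 -67 4 -123 0")

```text
time_s: 6.0
position: [0.5649, -0.1252, 0.1755]
tcp_rot: [[-0.998, 0.057, -0.003], [0.057, 0.998, 0.001], [0.003, 0.001, -1.0]]
force: [0.8, -0.8, -0.3]
opening: 0.004
grasp_force: 0.0
```

Call:
drive_tool(deltas="0 -4 0 0 0; 0 -7 0 0 0; 0 -9 1 0 0; 0 -11 1 0 0; 0 -12 1 0 0; 0 -13 1 0 0")

```text
time_s: 6.6
position: [0.5543, -0.1245, 0.1755]
tcp_rot: [[-0.998, 0.057, 0.001], [0.057, 0.998, -0.0], [-0.001, 0.0, -1.0]]
force: [3.1, 0.9, -2.5]
opening: 0.007
grasp_force: 1.7
```

Call:
drive_tool(deltas="0 -2 0 0 0; 0 -4 0 0 0")

```text
time_s: 6.8
position: [0.5541, -0.1246, 0.1757]
tcp_rot: [[-0.998, 0.059, 0.01], [0.059, 0.998, -0.0], [-0.01, 0.0, -1.0]]
force: [12.2, 0.9, -9.4]
opening: 0.005
grasp_force: 6.4
```

Call:
drive_tool(deltas="0 15 -2 0 0; 0 15 -2 40 0; 0 15 -2 85 0; 0 -20 10 110 0; 0 -60 30 110 0; 0 -102 45 110 0; 0 -102 45 110 0; 0 -102 45 110 0; 0 -102 45 110 0")

```text
time_s: 7.7
position: [0.449, -0.0801, 0.2861]
tcp_rot: [[-0.998, 0.057, 0.001], [0.057, 0.998, -0.001], [-0.002, -0.001, -1.0]]
force: [0.1, 0.5, 0.1]
opening: 0.003
grasp_force: 0.0
```

Run:
```python
from h import *
print(bot.read_state()['position'])
S=imaging.camera_model('scene');im=imaging.capture('scene');w=imaging.capture('wrist')
r=cv2.resize(im[170:310,230:430],(800,560),interpolation=3)
cv2.imwrite('pics/c.png',r[...,::-1]);cv2.imwrite('pics/w2.png',w[...,::-1])
```

```text
[ 0.44895754 -0.08009295  0.28607363]
```

View pics/c.png

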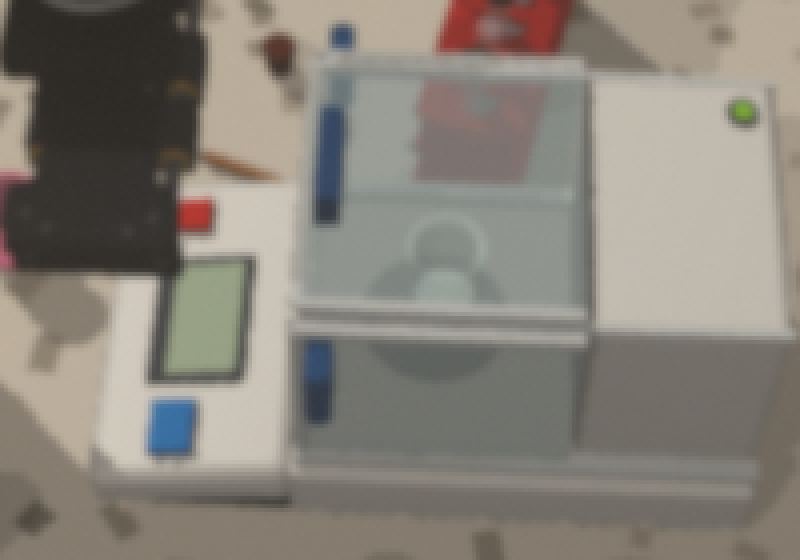

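View pics/w2.png

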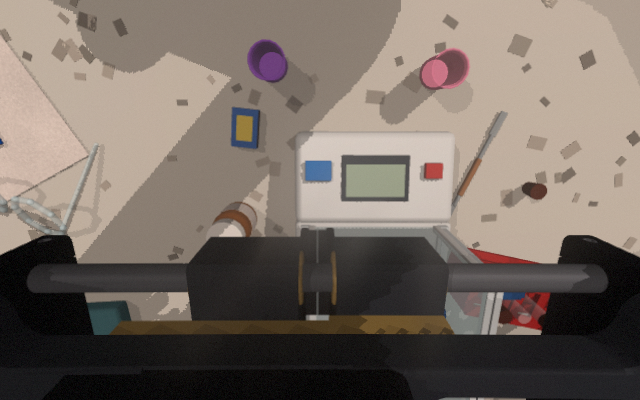

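Both doors look shut. In the wrist view the tare key is at (305–332, 161–181). I'll refine its position from the scene and wrist views together.

Run:
```python
from h import *
m=imaging.camera_model('wrist');S=imaging.camera_model('scene')
w=cv2.imread('pics/w2.png');h=cv2.cvtColor(w,cv2.COLOR_BGR2HSV);k=cv2.inRange(h,(95,120,60),(125,255,255))
N,l,st,c=cv2.connectedComponentsWithStats(k)
p=[(st[i],c[i]) for i in range(1,N) if 300<c[i][0]<335 and 155<c[i][1]<190 and st[i,4]>50][0];print(p)
print(tri(m,p[1],S,(230+173/4,170+424/4)),plane(m,p[1],.062))
```

```text
(array([306, 161,  25,  19, 473], dtype=int32), array([317.9577167 , 169.96194503]))
(array([ 0.45033126, -0.0795505 ,  0.06027082]), np.float64(0.002888717639985552)) [ 0.44869156 -0.0801981   0.062     ]
```

Call:
drive_tool(deltas="0 -2 0 -50 0; 0 -2 0 -100 0; 0 -2 0 -150 0; 0 -2 0 -190 0; 0 -2 0 -208 0; 0 -2 0 -212 0; 0 -2 0 -215 0; 0 -2 0 -215 0")

```text
time_s: 8.6
position: [0.4469, -0.08, 0.071]
tcp_rot: [[-0.998, 0.057, 0.001], [0.057, 0.998, -0.001], [-0.001, -0.001, -1.0]]
force: [0.2, 0.4, 0.1]
opening: 0.008
grasp_force: 0.0
```

Call:
drive_tool(deltas="0 0 0 -2 0; 0 0 0 -4 0; 0 0 0 -6 0; 0 0 0 -6 0")

```text
time_s: 9.0
position: [0.4459, -0.0795, 0.0648]
tcp_rot: [[-0.998, 0.057, 0.0], [0.057, 0.998, -0.0], [-0.0, -0.0, -1.0]]
force: [0.1, -0.7, -0.1]
opening: 0.005
grasp_force: 0.0
```

Call:
drive_tool(deltas="0 0 0 -1 0; 0 0 0 -2 0; 0 0 0 -3 0; 0 0 0 -3 0")

```text
time_s: 9.4
position: [0.4463, -0.0796, 0.0618]
tcp_rot: [[-0.998, 0.057, 0.001], [0.057, 0.998, -0.0], [-0.001, -0.0, -1.0]]
force: [1.4, 1.0, 3.5]
opening: 0.003
grasp_force: 1.8
```

Call:
drive_tool(deltas="0 0 0 -1 0; 0 0 0 -2 0; 0 0 0 -3 0; 0 0 0 -3 0")

```text
time_s: 9.8
position: [0.4466, -0.0796, 0.0603]
tcp_rot: [[-0.998, 0.057, 0.003], [0.057, 0.998, -0.001], [-0.003, -0.001, -1.0]]
force: [-1.8, 2.7, 20.7]
opening: 0.001
grasp_force: 10.0
```

Hard bottom at 20 N, so the key is fully pressed. Lifting off.

Call:
drive_tool(deltas="0 0 0 5 0; 0 0 0 25 0; 0 0 0 70 0; 0 0 0 120 0; 0 0 0 170 0; 0 -30 0 200 0; 0 -30 0 200 0; 0 -30 0 200 0; 0 -30 0 200 0")

```text
time_s: 10.7
position: [0.4154, -0.0793, 0.2573]
tcp_rot: [[-0.998, 0.057, -0.002], [0.057, 0.998, 0.001], [0.002, 0.001, -1.0]]
force: [0.3, -0.4, 0.4]
opening: 0.01
grasp_force: 0.0
```

Run:
```python
from h import *
im=imaging.capture('scene')
r=cv2.resize(im[170:350,230:430],(640,576),interpolation=3)
cv2.imwrite('pics/e.png',r[...,::-1])
```

```text
(no output)
```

View pics/e.png

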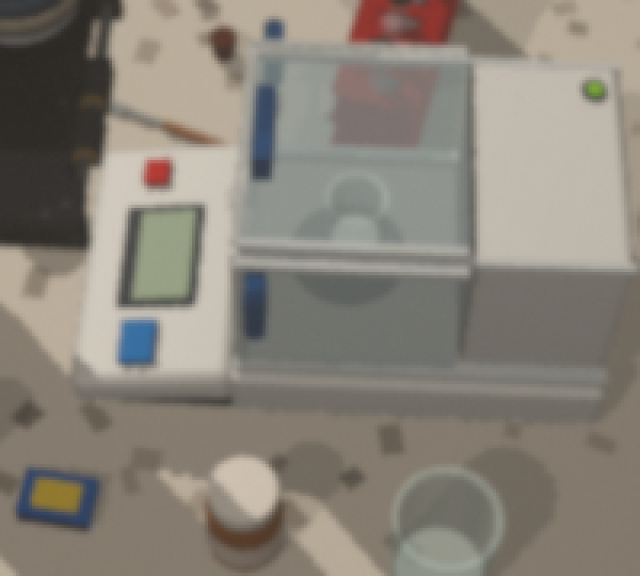

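Both handles are at the front, at (263,130) and (254,305), and the tare key at (138,342) is up. The beaker and the other objects are where they were, and the arm is clear.

```bash
python3 -c "
from rig import bot
print(bot.hand_in())"
```

```text
the job is handed in; nothing more can be done
None
```

I pushed the right and top doors shut against their stops, pressed the tare key to its hard stop and released it, then handed the job in at about 11 s with the arm clear; the hand-in gave no verdict.

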